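# One red drink ball, by the spoon

## Robot

A 7-joint arm with a two-finger parallel gripper is mounted at the origin on the work surface. World frame = base frame: x ahead of the robot, y to its left, z up, the work surface at z = 0. Lengths are in m, angles in rad, forces in N, time in s.
With the tool pointing down it reaches from about 0.4 to 0.85 m from the base axis. Payload 10.4 kg.
Tool frame: the origin (TCP) lies between the finger pads; the fingertips stand 11 mm ahead of it and the grasp point (between the pads) lies 8 mm behind it (r.tcp_to_tips is the distance from the TCP to the fingertips, in m); z points along the fingers, y is the line along which they close (so a half turn about z gives the same grasp; the last joint's range is limited). The gripper opens to 87 mm and grips with 3 to 60 N. Pads are 19 mm wide; open, the fingers measure 117 mm over their backs; the gripper's body (75 mm by 190 mm) begins 51 mm behind the grasp point.
Start: joints at [-1.143, 0.332, -0.065, 1.46, 0.022, 1.35, -0.088], TCP at [0.272, 0.563, 0.234] pointing down, gripper open.
Joint ranges: [-2.6, 2.6], [-0.5, 2.12], [-1.47, 1.34], [0.16, 2.42], [-1.27, 4.41], [0.06, 2.06], [-2.6, 2.6]. Speed limits (rad/s): [2.22, 2.22, 2.79, 2.79, 3.14, 3.14, 3.14].

## Interface

Orientations are given as a unit quaternion [x, y, z, w].
In Python, from bench import r gives the robot as it stands. The module is installed in compiled form; this text tells all that it offers.
- The arm moves only by the shell command python3 -m crank 'ROWS' [FORCE]. ROWS is JSON, a list of rows, each an object of numbers: "claw": the closure, from -1 (fully open) to 1 (shut); "dx", "dy", "dz": the shift along the tool's x, y, z each as a share of 3 cm, from -1 to 1; "ax", "ay", "az": the turn, a rotation vector about the tool's x, y, z each as a share of 6 degrees, from -1 to 1. A call has 1 to 8 rows; each row shifts and turns the commanded pose from where the row before left it, along the tool's axes as they then stand; what a row does not reach is not made up. A row lasts 1/12 s, in which the tool goes at most 41.7 mm and 7.16 degrees, less where a joint would pass 70% of its speed; a pose out of reach is approached as far as the arm can. A call with a number of a shift or a turn outside -1 to 1 is refused whole. A call with a gripper value outside its range is refused whole. The fingers move at their own pace and stop on an object; FORCE is the grip in N (left out, the last holds). Time passes only in rows, so rows that do not move let the fingers close. It gives the time, the measured TCP pose, the force, the opening and the grip force at its end, in the units of the state.
- r.read_state(): the state, without advancing time (a new reading comes with each control period).
- r.camera(name): name is "scene" or "side" or "wrist"; returns a dict with "color" (480x640x3 uint8, red, green, blue), "mtx" (3x3 intrinsics, pixels), "k1" (the pictures are not rectified: a ray, as slopes to the right and down, at radius r is drawn at 1 + k1 r^2 times it, then the intrinsics apply), "R" (3x3) and "t" (3): a world point X has camera coordinates R X + t; the wrist camera has in their place "hand_eye" (4x4, takes a point from camera to tool coordinates, whose origin is the TCP and whose axes are the flange's). Camera axes: x right, y down, z forward; pixel columns grow to the right and rows downward; lengths in m; the calibration is good to about 2 mm. A picture is of the moment at which its call begins: read the wrist's pose just before it. There is no depth.
- r.close_job(): hands the job in; it is judged then, once.
The state is a dict: "time": time; "joint_positions": joint angles; "joint_vel": joint speeds; "joint_torque": joint torques, N m; "ee_pos": TCP position; "eef_rot": TCP orientation; "ft_force": force on the tool from outside, world axes, zero at the start; "torque": the same for the moment, N m; "width": finger opening in m; "grip_force": force on a finger pad.
Only numpy, scipy, OpenCV 4.12 (cv2) and the standard library are available. Lean on these libraries where they do the work, as an engineer would, in place of code of your own. Each camera call takes 0.05 s, during which the arm holds its last target. There are 200 camera calls.

## Task

With the one-ball spoon, scoop the red drink ball out of the topping rack from underneath and tip it into the white cup, without the gripper's fingers touching the ball and without tipping the cup over. Then stand the spoon back upright on its foot on the cork coaster, where it stood, and let go.

Things in the scene. Friction and masses are not known exactly. Their poses are not given: they have to be found in the camera images.
- spoon_grip (a point): Spoon's upright blue handle, 24 (spoon x) by 18 mm (y), top 117 mm above the underside; this point is on its axis, 85 mm above the underside: grip here, closing along y. z up, x towards the pocket. Steel foot 40 (x) by 56 mm (y), 5 mm thick, centred under the handle, stands on a cork coaster 130 mm wide, 3 mm thick. A flat tongue level with the foot, 30 mm wide, 5 mm thick, runs to x = 84 mm. 130 g.
- spoon_pocket (a point): Pocket of the same spoon: a slot through the tongue, 26 mm (x) by 24 mm (y), 65 mm ahead of the handle's axis. Point: where the ball's centre sits: 27 mm above the tongue's underside, 58 mm below the grip point. Same axes. The ball rolls out sideways when the spoon is rolled about x by over 29 degrees, over the tip above 31; 45 surely empties it. Tipped slowly, it lands about 40 mm out to that side.
- ball_red_center (a point): Centre of the only red ball: hard, 50 mm diameter, about 35 g, 71 mm above the counter. It lies on the two rails of one of the rack's three lanes, in the front place, between four short pegs. Its lowest point is 46 mm up: the spoon's tongue goes in beneath it between the rails, underside 24 mm above the counter; raised straight up, it lifts the ball out.
- rack_front (a point): Fixed topping rack: white base 10 mm thick, three lanes 80 mm apart, each two level steel rails 8 mm thick, 44 mm gap, clear beneath to the base; two balls per lane, 64 mm apart. Point: middle lane, below its front ball's centre, at rail centre height, 58 mm above the counter. x along the lanes from their open front to the back, z up. Rails and base begin 32 and 56 mm before the front balls.
- cup_in (a point): Centre of the inner floor, a few mm above the counter, of the white cup that gets the ball: round, loose, 400 g, 80 mm tall, 126 mm across the rim. A blue cup of the same shape stands nearby and is not used.
Things that resemble listed ones, but are neither listed nor needed, are in the scene too. Leave any green or pink look-alike of the part that bears cup_in alone.

How it is judged:
By the outcome, as a careful person would: the job done as asked, in the order asked, and still so for the second after the job is handed in, with the robot touching nothing.
It also fails if it takes over 58 s, if anything falls off the work surface, if the arm or the gripper's body presses on something with over 40 N, if the wrist force passes 120 N, or if a joint passes its speed limit or range.

## Working session

There is one attempt and no reset: what is moved stays moved. The work goes in short steps, Python scripts to look and compute and a shell command to move; the robot and the scene stay as the last step left them, time stands still between calls to the robot, and variables do not carry over. Pictures are saved under pics/ and viewed, at most 10 in all, crops included, and the job is handed in when it is done.

```bash
mkdir -p pics
python3 - <<'E'
from bench import r
import cv2,json,numpy as np
s=r.read_state();print({k:np.round(v,3).tolist() for k,v in s.items()})
for n in("scene","side"):
    c=r.camera(n);cv2.imwrite(f"pics/{n}0.png",c["color"][:,:,::-1])
    np.savez(n+".npz",**{k:c[k] for k in("mtx","k1","R","t")})
    print(n,c["mtx"].tolist(),c["k1"],np.round(c["R"],3).tolist(),c["t"])
E
```

```text
{'time': 0.0, 'joint_positions': [-1.143, 0.333, -0.065, 1.461, 0.022, 1.35, -0.089], 'joint_vel': [-0.001, 0.001, -0.001, -0.002, 0.0, -0.0, 0.001], 'joint_torque': [-0.001, -62.324, 0.024, -38.989, -0.061, 0.04, 0.0], 'ee_pos': [0.272, 0.562, 0.233], 'eef_rot': [0.223, 0.975, -0.001, -0.0], 'ft_force': [0.32, -0.127, 0.751], 'torque': [0.011, 0.022, -0.001], 'grip_force': 0.0, 'width': 0.087}
scene [[581.9094252845582, 0.0, 320.28566593857437], [0.0, 581.9094252845582, 232.122209557161], [0.0, 0.0, 1.0]] 0.03993453191196511 [[0.5, 0.866, -0.015], [0.691, -0.41, -0.595], [-0.521, 0.288, -0.804]] [-0.37447819 -0.31318254  1.6913672 ]
side [[504.77414215594365, 0.0, 313.1669892815143], [0.0, 504.77414215594365, 239.2160000040073], [0.0, 0.0, 1.0]] -0.13682266607254454 [[0.9, -0.434, -0.024], [-0.263, -0.499, -0.826], [0.347, 0.75, -0.564]] [-0.48830931  0.26079734  0.96575502]
```

View pics/scene0.png

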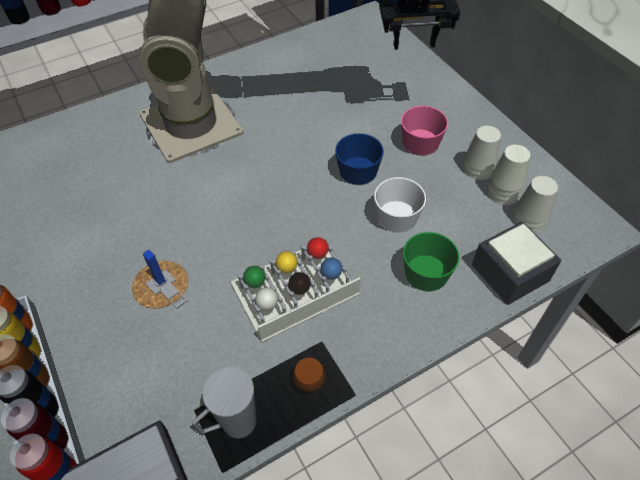

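View pics/side0.png

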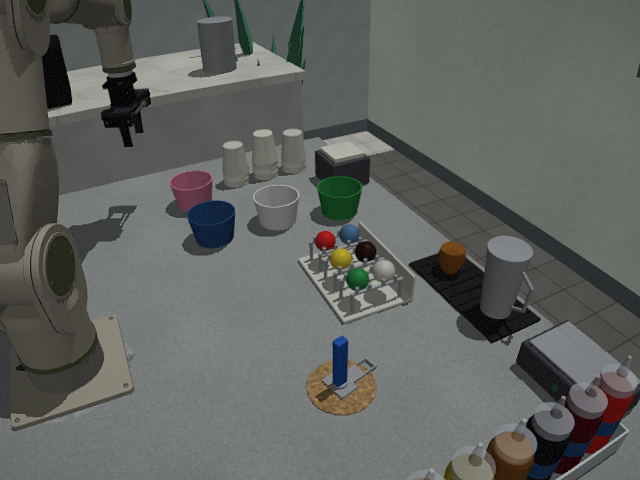

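The scene picture shows the red ball at (318,247), front place of one lane, with yellow (287,262) and green (254,276) in the other front places. The white cup is at (400,205). The spoon is on the cork coaster with its handle at (153,267) and tongue tip near (182,302). Side view: ball (326,240), cup (277,208), spoon (340,360). Other cups (blue, pink, green) and the upturned white tumblers at right aren't the target.

```bash
cat > h.py <<'E'
import numpy as np,cv2
from scipy.optimize import least_squares
C={n:dict(np.load(n+".npz")) for n in("scene","side")}
def proj(n,X):
    c=C[n];p=np.atleast_2d(X)@c["R"].T+c["t"];s=p[:,:2]/p[:,2:]
    s=s*(1+c["k1"]*(s**2).sum(1,keepdims=True))
    return s*np.diag(c["mtx"])[:2]+c["mtx"][:2,2]
def tri(a,b,z=None):
    f=lambda X:np.r_[(proj("scene",X)[0]-a),(proj("side",X)[0]-b)]
    s=least_squares(f,[.6,0,.05]);return s.x,s.fun
def onz(n,px,z):
    return least_squares(lambda q:proj(n,[q[0],q[1],z])[0]-px,[.6,0]).x
def blob(im,m,near,R=25):
    k,l,st,ce=cv2.connectedComponentsWithStats(m.astype(np.uint8))
    i=1+np.argmin(np.hypot(*(ce[1:]-near).T)+1e3*(st[1:,4]<40));return ce[i],st[i]
E
python3 - <<'E'
from h import *
I={n:cv2.imread(f"pics/{n}0.png") for n in C}
H={n:cv2.cvtColor(I[n],cv2.COLOR_BGR2HSV).astype(int) for n in C}
def m(n,lo,hi): 
    return cv2.inRange(H[n].astype(np.uint8),np.array(lo),np.array(hi))>0
spec={"red":([0,150,90],[6,255,255],(318,247),(326,240)),"yellow":([18,120,90],[32,255,255],(287,262),(341,259)),"green":([55,120,40],[80,255,255],(254,276),(358,279)),
"lblue":([100,90,60],[116,220,255],(331,268),(349,233))}
for k,(lo,hi,a,b) in spec.items():
    A,sa=blob(0,m("scene",lo,hi),a);B,sb=blob(0,m("side",lo,hi),b)
    # bbox centres
    A2=sa[:2]+sa[2:4]/2-.5;B2=sb[:2]+sb[2:4]/2-.5
    X,e=tri(A,B);X2,e2=tri(A2,B2);print(k,sa,sb,X.round(4),e.round(1),X2.round(4),e2.round(1))
def crop(n,x,y,w,h,s): return cv2.resize(I[n][y:y+h,x:x+w],None,fx=s,fy=s,interpolation=cv2.INTER_CUBIC)
a=crop("scene",125,235,80,80,5);b=crop("side",300,330,80,80,5)
c=crop("scene",360,165,80,60,5);d=crop("side",240,175,80,60,5)
cv2.imwrite("pics/crop1.png",np.r_[np.c_[a,b],np.c_[c,d]][:,:][:600] if 0 else cv2.resize(np.r_[np.c_[a,b],np.c_[c,d]],None,fx=600/700,fy=600/700))
E
```

```text
red [308 238  20  20 318] [316 231  19  17 238] [0.6123 0.0726 0.0777] [ 0.1 -0.2  0.2  0.2] [0.6117 0.0734 0.0766] [ 0.1 -0.4  0.4  0.3]
yellow [276 251  21  22 356] [330 248  22  21 324] [ 0.6092 -0.0071  0.0756] [ 0.1 -0.2  0.2  0.1] [ 0.609  -0.0072  0.0754] [ 0.  -0.1  0.1  0.1]
green [244 266  21  21 338] [346 268  23  22 366] [ 0.6064 -0.0866  0.0747] [ 0.1 -0.1  0.1  0.1] [ 0.6061 -0.0862  0.074 ] [ 0. -0.  0.  0.]
lblue [321 258  21  21 345] [340 225  20  18 272] [0.6751 0.0714 0.0752] [ 0.  -0.1  0.1  0.1] [0.6754 0.0711 0.0747] [-0.   0.1 -0.1 -0. ]Traceback (most recent call last):
  File "<stdin>", line 16, in <module>
cv2.error: OpenCV(4.12.0) /io/opencv/modules/imgcodecs/src/loadsave.cpp:1058: error: (-215:Assertion failed) image.channels() == 1 || image.channels() == 3 || image.channels() == 4 in function 'imwrite_'
```

Run:
```python
from h import *
I={n:cv2.imread(f"pics/{n}0.png") for n in C}
def crop(n,x,y,w,h,s): return cv2.resize(I[n][y:y+h,x:x+w],None,fx=s,fy=s,interpolation=cv2.INTER_CUBIC)
a=crop("scene",125,240,80,70,5);b=crop("side",300,330,80,70,5)
c=crop("scene",300,165,160,100,2.5);d=crop("side",240,175,160,100,2.5)
cv2.imwrite("pics/crop1.png",np.vstack([np.hstack([a,b]),np.hstack([c,d])]))
```

```text
(no output)
```

View pics/crop1.png

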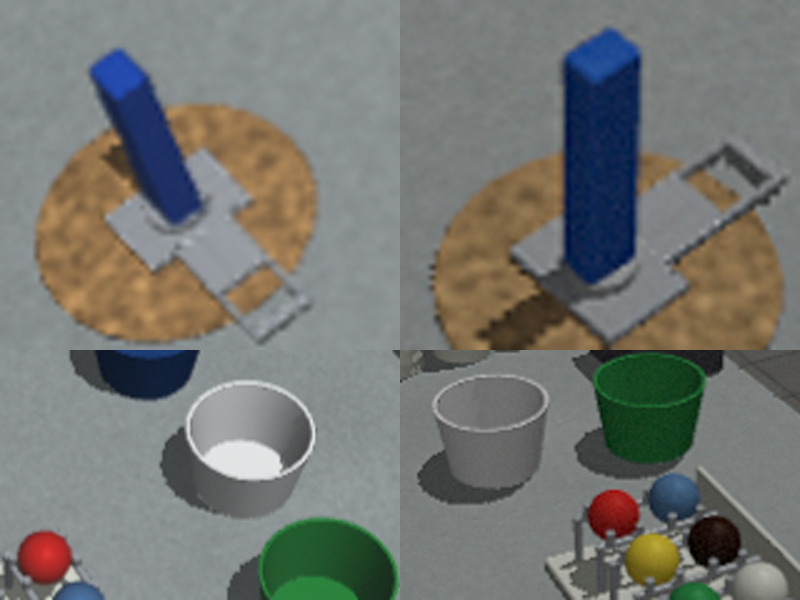

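The crop confirms the choices. Spoon: tongue tip corners at scene (187,300) and (178,308), foot corners (146,283), (156,294), (166,270), (175,280). The white cup rim spans x 374–426 in the scene view and 253–299 in the side view. The only red ball sits in the front place of the end lane.

Run:
```python
from h import *
# spoon
P=[("scene",(84,15,5),(187.4,300)),("scene",(84,-15,5),(177.6,308.0)),("scene",(-20,-28,5),(146,283)),("scene",(20,-28,5),(155.6,293.6)),("scene",(-20,28,5),(165.6,270)),("scene",(20,28,5),(175.4,280)),
("side",(84,-15,5),(377.2,366)),("side",(84,15,5),(365.6,358.4)),("side",(-20,28,5),(322,380.2)),("side",(-20,-28,5),(341.4,398)),("side",(20,-28,5),(358,387)),
("scene",(-12,-9,117),(143,254)),("scene",(-12,9,117),(149,250)),("scene",(12,9,117),(154.6,253.6)),("scene",(12,-9,117),(149.4,259.2)),
("side",(-12,9,117),(333,343)),("side",(12,9,117),(341.6,335.6)),("side",(12,-9,117),(348,339.8)),("side",(-12,-9,117),(340.4,347))]
def W(q,p):
    c,s=np.cos(q[2]),np.sin(q[2]);x,y,z=np.array(p)/1000
    return [q[0]+c*x-s*y,q[1]+s*x+c*y,z+.003+q[3]]
f=lambda q:np.r_[np.concatenate([proj(n,W(q,p))[0]-u for n,p,u in P]),200*q[3]]
s=least_squares(f,[.5,-.3,0,0],loss="soft_l1");print("spoon",s.x.round(4),np.degrees(s.x[2]));print(s.fun[:-1].reshape(-1,2).round(1).tolist())
th=np.linspace(0,2*np.pi,120)
def g(q):
    o=np.c_[q[0]+.063*np.cos(th),q[1]+.063*np.sin(th),0*th+.08]
    a=proj("scene",o);b=proj("side",o)
    return [a[:,0].min()-374.4,a[:,0].max()-426.4,a[:,1].min()-177.4,b[:,0].min()-253.2,b[:,0].max()-299.4,b[:,1].min()-185]
s=least_squares(g,[.55,.3],diff_step=1e-3);print("cup",s.x.round(4),s.fun.round(1))
# balls joint with z=.071 and rack model: front of red, lane dir
for n,u in(("scene",(317.5,247.5)),("side",(325.3,239.8))): print(n,onz(n,u,.0735))
```

```text
spoon [ 0.467  -0.2684  0.2497 -0.0022] 14.30582603355683
[[0.2, 0.0], [-0.8, 0.2], [-0.2, 0.9], [0.1, 0.8], [0.1, -0.4], [0.3, -0.3], [-0.1, -0.7], [0.4, -1.8], [-0.6, 0.1], [0.3, 0.5], [-0.2, -0.1], [-0.9, 0.0], [0.1, -0.8], [0.8, 2.0], [-1.0, 1.3], [-1.7, -1.3], [-0.0, -0.6], [0.7, 0.8], [-2.1, 0.4]]
cup [0.5872 0.3185] [-0.3  0.   0.2 -0.2  0.1 -0.6]
scene [0.61071815 0.07349634]
side [0.61265894 0.0756302 ]
```

```bash
python3 -m crank '[{"claw":-1,"dx":-0.79,"dy":-0.61},{"claw":-1,"dx":-0.79,"dy":-0.61},{"claw":-1,"dx":-0.79,"dy":-0.61},{"claw":-1,"dx":-0.79,"dy":-0.61},{"claw":-1,"dx":-0.79,"dy":-0.61},{"claw":-1,"dx":-0.79,"dy":-0.61},{"claw":-1,"dx":-0.79,"dy":-0.61}]'
```

```text
invalid input at $[0]: expected keys claw, dx, dy, dz, ax, ay, az
```

```bash
python3 -m crank '[{"claw":-1,"dx":-0.79,"dy":-0.61,"dz":0,"ax":0,"ay":0,"az":0},{"claw":-1,"dx":-0.79,"dy":-0.61,"dz":0,"ax":0,"ay":0,"az":0},{"claw":-1,"dx":-0.79,"dy":-0.61,"dz":0,"ax":0,"ay":0,"az":0},{"claw":-1,"dx":-0.79,"dy":-0.61,"dz":0,"ax":0,"ay":0,"az":0},{"claw":-1,"dx":-0.79,"dy":-0.61,"dz":0,"ax":0,"ay":0,"az":0},{"claw":-1,"dx":-0.79,"dy":-0.61,"dz":0,"ax":0,"ay":0,"az":0},{"claw":-1,"dx":-0.79,"dy":-0.61,"dz":0,"ax":0,"ay":0,"az":0}]'
```

```text
time: 0.68
ee_pos: [0.3661, 0.3734, 0.2333]
eef_rot: [0.223, 0.975, -0.0, -0.0]
ft_force: [0.6, 0.4, 0.6]
width: 0.0869
grip_force: 0.0
```

```bash
python3 -m crank '[{"claw":-1,"dx":-0.79,"dy":-0.61,"dz":0,"ax":0,"ay":0,"az":0},{"claw":-1,"dx":-0.79,"dy":-0.61,"dz":0,"ax":0,"ay":0,"az":0},{"claw":-1,"dx":-0.79,"dy":-0.61,"dz":0,"ax":0,"ay":0,"az":0},{"claw":-1,"dx":-0.79,"dy":-0.61,"dz":0,"ax":0,"ay":0,"az":0},{"claw":-1,"dx":-0.79,"dy":-0.61,"dz":0,"ax":0,"ay":0,"az":0},{"claw":-1,"dx":-0.79,"dy":-0.61,"dz":0,"ax":0,"ay":0,"az":0},{"claw":-1,"dx":-0.79,"dy":-0.61,"dz":0,"ax":0,"ay":0,"az":0},{"claw":-1,"dx":-0.79,"dy":-0.61,"dz":0,"ax":0,"ay":0,"az":0}]'
python3 -m crank '[{"claw":-1,"dx":-0.79,"dy":-0.61,"dz":0,"ax":0,"ay":0,"az":0},{"claw":-1,"dx":-0.79,"dy":-0.61,"dz":0,"ax":0,"ay":0,"az":0},{"claw":-1,"dx":-0.79,"dy":-0.61,"dz":0,"ax":0,"ay":0,"az":0},{"claw":-1,"dx":-0.79,"dy":-0.61,"dz":0,"ax":0,"ay":0,"az":0},{"claw":-1,"dx":-0.79,"dy":-0.61,"dz":0,"ax":0,"ay":0,"az":0},{"claw":-1,"dx":-0.79,"dy":-0.61,"dz":0,"ax":0,"ay":0,"az":0},{"claw":-1,"dx":0,"dy":0,"dz":0,"ax":0,"ay":0,"az":1},{"claw":-1,"dx":0,"dy":0,"dz":0,"ax":0,"ay":0,"az":1}]'
for i in 1 2; do python3 -m crank '[{"claw":-1,"dx":0,"dy":0,"dz":0,"ax":0,"ay":0,"az":1},{"claw":-1,"dx":0,"dy":0,"dz":0,"ax":0,"ay":0,"az":1},{"claw":-1,"dx":0,"dy":0,"dz":0,"ax":0,"ay":0,"az":1},{"claw":-1,"dx":0,"dy":0,"dz":0,"ax":0,"ay":0,"az":1},{"claw":-1,"dx":0,"dy":0,"dz":0,"ax":0,"ay":0,"az":1},{"claw":-1,"dx":0,"dy":0,"dz":0,"ax":0,"ay":0,"az":1},{"claw":-1,"dx":0,"dy":0,"dz":0,"ax":0,"ay":0,"az":1},{"claw":-1,"dx":0,"dy":0,"dz":0,"ax":0,"ay":0,"az":1}]'; done
python3 -m crank '[{"claw":-1,"dx":0,"dy":0,"dz":0,"ax":0,"ay":0,"az":1},{"claw":-1,"dx":0,"dy":0,"dz":0,"ax":0,"ay":0,"az":1},{"claw":-1,"dx":0,"dy":0,"dz":0,"ax":0,"ay":0,"az":1},{"claw":-1,"dx":0,"dy":0,"dz":0,"ax":0,"ay":0,"az":1},{"claw":-1,"dx":0,"dy":0,"dz":0,"ax":0,"ay":0,"az":1},{"claw":-1,"dx":0,"dy":0,"dz":0,"ax":0,"ay":0,"az":0.3},{"claw":-1,"dx":0,"dy":0,"dz":0,"ax":0,"ay":0,"az":0}]'
```

```text
time: 1.35
ee_pos: [0.4729, 0.1591, 0.2334]
eef_rot: [0.223, 0.975, -0.0, -0.0]
ft_force: [1.0, 1.2, -0.3]
width: 0.0868
grip_force: 0.0
time: 2.02
ee_pos: [0.553, -0.0025, 0.2331]
eef_rot: [0.328, 0.945, -0.001, -0.0]
ft_force: [0.1, 1.1, -0.9]
width: 0.0872
grip_force: 0.0
time: 2.68
ee_pos: [0.5526, -0.0002, 0.2332]
eef_rot: [0.683, 0.731, -0.0, -0.0]
ft_force: [0.7, -0.2, 0.2]
width: 0.087
grip_force: 0.0
time: 3.35
ee_pos: [0.5526, -0.0001, 0.2332]
eef_rot: [0.921, 0.39, -0.0, -0.0]
ft_force: [0.2, 0.4, -0.0]
width: 0.0871
grip_force: 0.0
time: 3.93
ee_pos: [0.5526, -0.0001, 0.2332]
eef_rot: [0.992, 0.124, -0.0, -0.0]
ft_force: [0.3, -0.6, 1.1]
width: 0.0874
grip_force: 0.0
```

```bash
cat > go.py <<'E'
# units from the present pose to a goal TCP (x,y,z,yaw_deg), tool pointing down
import sys,numpy as np
from scipy.spatial.transform import Rotation as Ro
from bench import r
s=r.read_state();R=Ro.from_quat(s["eef_rot"]);p=np.array(s["ee_pos"])
g=list(map(float,sys.argv[1:5]));G=Ro.from_euler("z",g[3],degrees=True)*Ro.from_euler("x",180,degrees=True)
print("pos",p.round(4),"yaw",np.degrees(np.arctan2(*R.as_matrix()[[1,0],0])).round(2),"j",np.round(s["joint_positions"],2))
print("shift units (tool)",(R.inv().apply(np.array(g[:3])-p)/.03).round(2),"turn units",(np.degrees((R.inv()*G).as_rotvec())/6).round(2), "shift after turn",(G.inv().apply(np.array(g[:3])-p)/.03).round(2))
E
python3 go.py .467 -.268 .2 14.3
```

```text
pos [ 5.526e-01 -1.000e-04  2.332e-01] yaw 14.29 j [-0.65  0.19  0.65  1.69 -0.12  1.31 -1.3 ]
shift units (tool) [-4.97  7.95  1.11] turn units [-0.    0.01 -0.  ] shift after turn [-4.97  7.95  1.11]
```

```bash
for i in 1 2; do python3 -m crank '[{"claw":-1,"dx":-0.5,"dy":0.8,"dz":0.1,"ax":0,"ay":0,"az":0},{"claw":-1,"dx":-0.5,"dy":0.8,"dz":0.1,"ax":0,"ay":0,"az":0},{"claw":-1,"dx":-0.5,"dy":0.8,"dz":0.1,"ax":0,"ay":0,"az":0},{"claw":-1,"dx":-0.5,"dy":0.8,"dz":0.1,"ax":0,"ay":0,"az":0},{"claw":-1,"dx":-0.5,"dy":0.8,"dz":0.1,"ax":0,"ay":0,"az":0}]'; done
python3 -m crank '[{"claw":-1,"dx":0,"dy":0,"dz":0,"ax":0,"ay":0,"az":0},{"claw":-1,"dx":0,"dy":0,"dz":0,"ax":0,"ay":0,"az":0}]'
python3 - <<'E'
from bench import r
import cv2,numpy as np
s=r.read_state();c=r.camera("wrist");cv2.imwrite("pics/w1.png",c["color"][:,:,::-1])
np.savez("w1.npz",mtx=c["mtx"],k1=c["k1"],he=c["hand_eye"],p=s["ee_pos"],q=s["eef_rot"])
print(c["mtx"][0,0],c["k1"],np.round(c["hand_eye"],3).tolist())
E
```

```text
time: 4.35
ee_pos: [0.5093, -0.1361, 0.2183]
eef_rot: [0.992, 0.126, -0.0, -0.0]
ft_force: [1.3, -0.1, 0.4]
width: 0.0871
grip_force: 0.0
time: 4.77
ee_pos: [0.4664, -0.271, 0.2033]
eef_rot: [0.992, 0.126, 0.0, -0.0]
ft_force: [1.3, 0.3, -0.1]
width: 0.087
grip_force: 0.0
time: 4.93
ee_pos: [0.4661, -0.2714, 0.2033]
eef_rot: [0.992, 0.124, -0.0, 0.0]
ft_force: [-0.9, 0.5, -0.5]
width: 0.087
grip_force: 0.0
346.21990671696614 -0.04543878771808574 [[-0.0, -0.968, -0.251, 0.069], [1.0, -0.0, 0.0, 0.0], [-0.0, -0.251, 0.968, -0.151], [0.0, 0.0, 0.0, 1.0]]
```

View pics/w1.png

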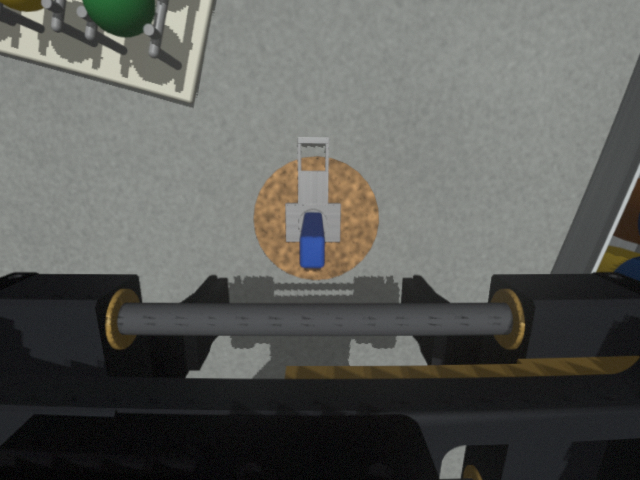

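The wrist view shows the spoon aligned with the tool: tongue tip corners at (299,138) and (328,138), foot corners at (286,204), (340,204), (286,241) and (340,241), handle top around (312,250).

```bash
cat > wr.py <<'E'
import numpy as np
from scipy.spatial.transform import Rotation as Ro
def wproj(d,X):
    R=Ro.from_quat(d["q"]);t=R.inv().apply(np.atleast_2d(X)-d["p"])
    h=np.array(d["he"]);c=(t-h[:3,3])@h[:3,:3];s=c[:,:2]/c[:,2:]
    s=s*(1+d["k1"]*(s**2).sum(1,keepdims=True));return s*np.diag(d["mtx"])[:2]+d["mtx"][:2,2]
E
python3 - <<'E'
from wr import *
from scipy.optimize import least_squares
d=dict(np.load("w1.npz"))
P=[((84,15,5),(299,138)),((84,-15,5),(328,138)),((20,28,5),(286,204)),((20,-28,5),(340,204)),((-20,28,5),(286,241)),((-20,-28,5),(340,241.5)),((-12,9,117),(300,268)),((-12,-9,117),(325,268))]
def f(q):
    c,s=np.cos(q[2]),np.sin(q[2])
    return np.concatenate([wproj(d,[q[0]+(c*x-s*y)/1e3,q[1]+(s*x+c*y)/1e3,z/1e3+.003])[0]-u for (x,y,z),u in P])
s=least_squares(f,[.467,-.268,.25]);print(s.x,np.degrees(s.x[2]),s.fun.reshape(-1,2).round(1).tolist())
E
```

```text
[ 0.46798463 -0.26972914  0.24396032] 13.977896601110153 [[-1.2, -1.3], [1.1, -1.1], [-0.7, -0.9], [1.1, -0.7], [-0.1, 0.8], [0.2, 0.5], [-0.2, 1.1], [0.0, 1.2]]
```

```bash
python3 -m crank '[{"claw":-1,"dx":0.06,"dy":-0.05,"dz":0.8,"ax":0,"ay":0,"az":0},{"claw":-1,"dx":0,"dy":0,"dz":0.8,"ax":0,"ay":0,"az":0},{"claw":-1,"dx":0,"dy":0,"dz":0.8,"ax":0,"ay":0,"az":0},{"claw":-1,"dx":0,"dy":0,"dz":0.8,"ax":0,"ay":0,"az":0},{"claw":-1,"dx":0,"dy":0,"dz":0.6,"ax":0,"ay":0,"az":0},{"claw":-1,"dx":0,"dy":0,"dz":0.3,"ax":0,"ay":0,"az":0},{"claw":-1,"dx":0,"dy":0,"dz":0,"ax":0,"ay":0,"az":0},{"claw":-1,"dx":0,"dy":0,"dz":0,"ax":0,"ay":0,"az":0}]' && python3 -m crank '[{"claw":1,"dx":0,"dy":0,"dz":0,"ax":0,"ay":0,"az":0},{"claw":1,"dx":0,"dy":0,"dz":0,"ax":0,"ay":0,"az":0},{"claw":1,"dx":0,"dy":0,"dz":0,"ax":0,"ay":0,"az":0},{"claw":1,"dx":0,"dy":0,"dz":0,"ax":0,"ay":0,"az":0},{"claw":1,"dx":0,"dy":0,"dz":0,"ax":0,"ay":0,"az":0},{"claw":1,"dx":0,"dy":0,"dz":0,"ax":0,"ay":0,"az":0},{"claw":1,"dx":0,"dy":0,"dz":0,"ax":0,"ay":0,"az":0},{"claw":1,"dx":0,"dy":0,"dz":0,"ax":0,"ay":0,"az":0}]' 40; python3 go.py .4675 -.2695 .08 14.1
```

```text
time: 5.65
ee_pos: [0.4689, -0.2675, 0.0809]
eef_rot: [0.992, 0.126, -0.0, -0.0]
ft_force: [-0.1, 0.4, 0.5]
width: 0.0872
grip_force: 0.0
time: 6.32
ee_pos: [0.4685, -0.268, 0.0805]
eef_rot: [0.992, 0.125, -0.0, -0.0]
ft_force: [0.6, 0.3, 0.4]
width: 0.0415
grip_force: 0.0
pos [ 0.4685 -0.268   0.0805] yaw 14.37 j [-0.23  0.36  0.78  1.89 -0.3   1.01 -0.63]
shift units (tool) [-0.04  0.04  0.02] turn units [-0.   -0.    0.04] shift after turn [-0.04  0.04  0.02]
```

```bash
python3 -m crank '[{"claw":1,"dx":0,"dy":0.04,"dz":0,"ax":0,"ay":0,"az":0},{"claw":1,"dx":0,"dy":0,"dz":0,"ax":0,"ay":0,"az":0},{"claw":1,"dx":0,"dy":0,"dz":0,"ax":0,"ay":0,"az":0},{"claw":1,"dx":0,"dy":0,"dz":0,"ax":0,"ay":0,"az":0},{"claw":1,"dx":0,"dy":0,"dz":0,"ax":0,"ay":0,"az":0},{"claw":1,"dx":0,"dy":0,"dz":0,"ax":0,"ay":0,"az":0},{"claw":1,"dx":0,"dy":0,"dz":0,"ax":0,"ay":0,"az":0},{"claw":1,"dx":0,"dy":0,"dz":0,"ax":0,"ay":0,"az":0}]' 45; python3 go.py .4675 -.2695 .08 14.1
```

```text
time: 6.98
ee_pos: [0.4687, -0.2691, 0.0804]
eef_rot: [0.992, 0.125, -0.0, -0.0]
ft_force: [0.3, -0.7, -0.8]
width: 0.0176
grip_force: 45.0
pos [ 0.4687 -0.2691  0.0804] yaw 14.37 j [-0.22  0.36  0.78  1.89 -0.3   1.01 -0.63]
shift units (tool) [-0.04  0.    0.01] turn units [-0.    0.    0.05] shift after turn [-0.04  0.    0.01]
```

```bash
python3 -m crank '[{"claw":1,"dx":0,"dy":0,"dz":-0.3,"ax":0,"ay":0,"az":0},{"claw":1,"dx":0,"dy":0,"dz":-0.6,"ax":0,"ay":0,"az":0},{"claw":1,"dx":0,"dy":0,"dz":-0.6,"ax":0,"ay":0,"az":0},{"claw":1,"dx":0,"dy":0,"dz":-0.6,"ax":0,"ay":0,"az":0},{"claw":1,"dx":0,"dy":0,"dz":-0.6,"ax":0,"ay":0,"az":0},{"claw":1,"dx":0,"dy":0,"dz":0,"ax":0,"ay":0,"az":0.75},{"claw":1,"dx":0,"dy":0,"dz":0,"ax":0,"ay":0,"az":1},{"claw":1,"dx":0,"dy":0,"dz":0,"ax":0,"ay":0,"az":1}]';python3 -m crank '[{"claw":1,"dx":0,"dy":0,"dz":0,"ax":0,"ay":0,"az":0}]'; python3 go.py .473 .0785 .1014 -2.1
```

```text
time: 7.65
ee_pos: [0.4689, -0.2692, 0.1625]
eef_rot: [1.0, -0.021, 0.001, -0.0]
ft_force: [0.4, 0.4, -1.3]
width: 0.0179
grip_force: 45.0
time: 7.73
ee_pos: [0.4688, -0.2691, 0.1621]
eef_rot: [1.0, -0.021, 0.0, -0.0]
ft_force: [0.1, 0.8, -1.5]
width: 0.018
grip_force: 45.0
pos [ 0.4688 -0.2691  0.1621] yaw -2.42 j [-0.32  0.26  0.88  1.82 -0.22  1.17 -0.98]
shift units (tool) [ -0.35 -11.58   2.03] turn units [-0.   -0.   -0.05] shift after turn [ -0.28 -11.59   2.02]
```

```bash
for i in 1 2; do python3 -m crank '[{"claw":1,"dx":-0.02,"dy":-0.72,"dz":0,"ax":0,"ay":0,"az":-0.003},{"claw":1,"dx":-0.02,"dy":-0.72,"dz":0,"ax":0,"ay":0,"az":-0.003},{"claw":1,"dx":-0.02,"dy":-0.72,"dz":0,"ax":0,"ay":0,"az":-0.003},{"claw":1,"dx":-0.02,"dy":-0.72,"dz":0,"ax":0,"ay":0,"az":-0.003},{"claw":1,"dx":-0.02,"dy":-0.72,"dz":0,"ax":0,"ay":0,"az":-0.003},{"claw":1,"dx":-0.02,"dy":-0.72,"dz":0,"ax":0,"ay":0,"az":-0.003},{"claw":1,"dx":-0.02,"dy":-0.72,"dz":0,"ax":0,"ay":0,"az":-0.003},{"claw":1,"dx":-0.02,"dy":-0.72,"dz":0,"ax":0,"ay":0,"az":-0.003}]'; done
python3 -m crank '[{"claw":1,"dx":0,"dy":0,"dz":0.5,"ax":0,"ay":0,"az":0},{"claw":1,"dx":0,"dy":0,"dz":0.5,"ax":0,"ay":0,"az":0},{"claw":1,"dx":0,"dy":0,"dz":0.5,"ax":0,"ay":0,"az":0},{"claw":1,"dx":0,"dy":0,"dz":0.5,"ax":0,"ay":0,"az":0},{"claw":1,"dx":0,"dy":0,"dz":0,"ax":0,"ay":0,"az":0},{"claw":1,"dx":0,"dy":0,"dz":0,"ax":0,"ay":0,"az":0}]'
python3 go.py .473 .0785 .1014 -2.1
python3 - <<'E'
from bench import r
import cv2,numpy as np
s=r.read_state();c=r.camera("wrist");cv2.imwrite("pics/w2.png",c["color"][:,:,::-1])
np.savez("w2.npz",mtx=c["mtx"],k1=c["k1"],he=c["hand_eye"],p=s["ee_pos"],q=s["eef_rot"])
c=r.camera("side")["color"][200:400,200:440,::-1]
cv2.imwrite("pics/s2.png",cv2.resize(c,None,fx=3,fy=3,interpolation=cv2.INTER_CUBIC))
E
```

```text
time: 8.4
ee_pos: [0.4701, -0.0954, 0.162]
eef_rot: [1.0, -0.015, 0.0, -0.0]
ft_force: [0.6, 0.8, -1.9]
width: 0.0176
grip_force: 45.0
time: 9.07
ee_pos: [0.4711, 0.0775, 0.162]
eef_rot: [1.0, -0.014, 0.0, -0.0]
ft_force: [-0.1, 0.4, -0.9]
width: 0.0178
grip_force: 45.0
time: 9.57
ee_pos: [0.4709, 0.0763, 0.1016]
eef_rot: [1.0, -0.015, -0.0, 0.0]
ft_force: [0.3, 0.5, -0.3]
width: 0.0183
grip_force: 45.0
pos [0.4709 0.0763 0.1016] yaw -1.72 j [-0.82  0.14  0.61  2.02 -0.09  1.01 -1.77]
shift units (tool) [ 0.07 -0.08  0.01] turn units [0.01 0.01 0.06] shift after turn [ 0.07 -0.08  0.01]
```

View pics/w2.png

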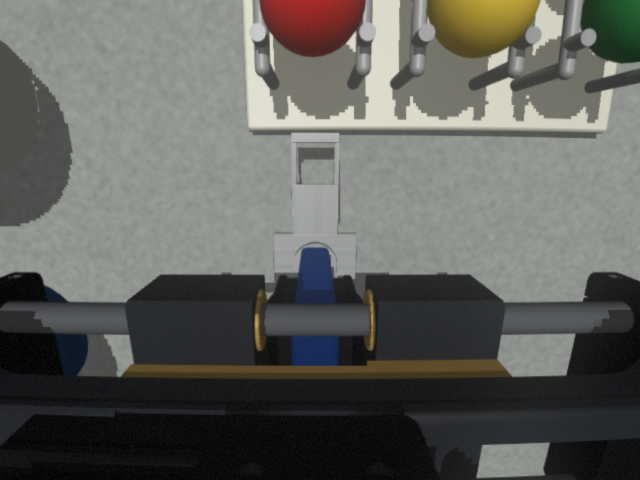

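View pics/s2.png

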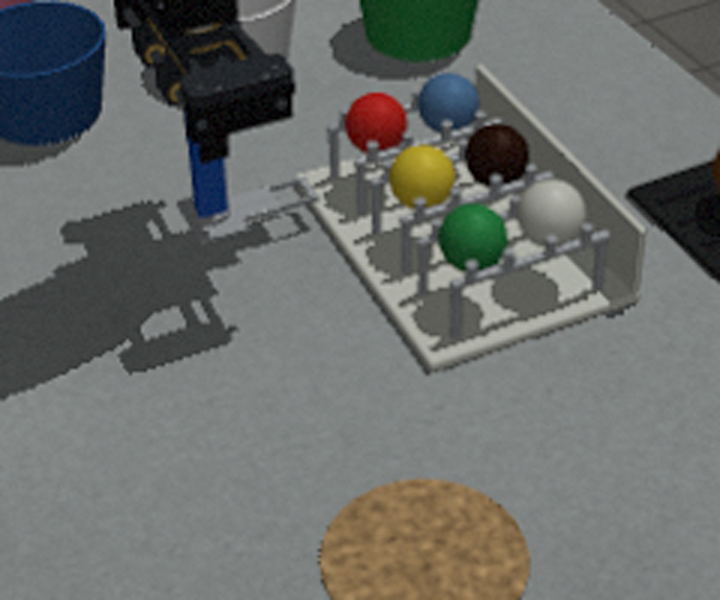

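The wrist view shows the tongue tip at columns 291–340 (row 135), just ahead of the rack base. The red ball spans columns 260–366 and its pegs stand at 260 and 367, so the lane is nearly in line. The side view agrees: spoon level, red lane directly ahead.

Run:
```python
from wr import *
d=dict(np.load("w2.npz"))
c,s=np.cos(np.radians(-1.72)),np.sin(np.radians(-1.72))
R=lambda x,y,z:[d["p"][0]+c*x-s*y,d["p"][1]+s*x+c*y,z]
print("cx",d["mtx"][0,2])
for n,p in dict(tip=R(.0828,0,.029),tip_1=R(.0828,.001,.029),foot=R(.0188,0,.029),ball=[.6115,.0735,.071],ball1=[.6115,.0745,.071],post=[.582,.0745,.02],rb=[.582,.0745,.058]).items(): print(n,wproj(d,p).round(1))
```

```text
cx 314.69885955759634
tip [[314.  132.4]]
tip_1 [[312.4 132.4]]
foot [[314.1 233.4]]
ball [[310.8  -1.2]]
ball1 [[308.6  -1.2]]
post [[311.5  86.4]]
rb [[310.9  72.4]]
```

```bash
python3 -m crank '[{"claw":1,"dx":0.2,"dy":0,"dz":0,"ax":0,"ay":0,"az":0.06},{"claw":1,"dx":0.4,"dy":-0.03,"dz":0,"ax":0,"ay":0,"az":0},{"claw":1,"dx":0.4,"dy":-0.03,"dz":0,"ax":0,"ay":0,"az":0},{"claw":1,"dx":0.4,"dy":-0.02,"dz":0,"ax":0,"ay":0,"az":0},{"claw":1,"dx":0.4,"dy":0,"dz":0,"ax":0,"ay":0,"az":0},{"claw":1,"dx":0.4,"dy":0,"dz":0,"ax":0,"ay":0,"az":0},{"claw":1,"dx":0.3,"dy":0,"dz":0,"ax":0,"ay":0,"az":0},{"claw":1,"dx":0,"dy":0,"dz":0,"ax":0,"ay":0,"az":0}]'; python3 -m crank '[{"claw":1,"dx":0,"dy":0,"dz":0,"ax":0,"ay":0,"az":0}]'; python3 go.py .5485 .076 .1014 -2.1
```

```text
time: 10.33
ee_pos: [0.5482, 0.0761, 0.1022]
eef_rot: [1.0, -0.019, 0.001, 0.0]
ft_force: [0.2, -0.3, -1.0]
width: 0.0179
grip_force: 45.0
time: 10.42
ee_pos: [0.5465, 0.076, 0.1017]
eef_rot: [1.0, -0.019, 0.0, 0.0]
ft_force: [-0.9, 0.5, -1.5]
width: 0.0179
grip_force: 45.0
pos [0.5465 0.076  0.1017] yaw -2.21 j [-0.74  0.32  0.61  1.84 -0.21  1.05 -1.66]
shift units (tool) [ 0.07 -0.    0.01] turn units [ 0.   -0.   -0.02] shift after turn [ 0.07 -0.    0.01]
```

```bash
python3 -m crank '[{"claw":1,"dx":0.06,"dy":0,"dz":0,"ax":0,"ay":0,"az":0},{"claw":1,"dx":0,"dy":0,"dz":0,"ax":0,"ay":0,"az":0},{"claw":1,"dx":0,"dy":0,"dz":-0.2,"ax":0,"ay":0,"az":0},{"claw":1,"dx":0,"dy":0,"dz":-0.2,"ax":0,"ay":0,"az":0},{"claw":1,"dx":0,"dy":0,"dz":-0.15,"ax":0,"ay":0,"az":0},{"claw":1,"dx":0,"dy":0,"dz":-0.1,"ax":0,"ay":0,"az":0},{"claw":1,"dx":0,"dy":0,"dz":-0.1,"ax":0,"ay":0,"az":0},{"claw":1,"dx":0,"dy":0,"dz":-0.1,"ax":0,"ay":0,"az":0}]'; python3 -m crank '[{"claw":1,"dx":0,"dy":0,"dz":-0.1,"ax":0,"ay":0,"az":0},{"claw":1,"dx":0,"dy":0,"dz":-0.1,"ax":0,"ay":0,"az":0},{"claw":1,"dx":0,"dy":0,"dz":0,"ax":0,"ay":0,"az":0},{"claw":1,"dx":0,"dy":0,"dz":0,"ax":0,"ay":0,"az":0}]'
python3 - <<'E'
from bench import r
import cv2,numpy as np
w=r.camera("wrist")["color"][:300,160:480,::-1]
c=r.camera("side")["color"][190:290,250:400,::-1]
d=r.camera("scene")["color"][200:300,240:390,::-1]
k=lambda a,s:cv2.resize(a,s,interpolation=cv2.INTER_CUBIC)
cv2.imwrite("pics/m1.png",np.hstack([k(w,(400,375)),np.vstack([k(c,(400,267)),k(d,(400,267))])[:375*1] if 0 else k(np.vstack([c,d]),(400,375))]))
E
```

```text
time: 11.08
ee_pos: [0.548, 0.0761, 0.1274]
eef_rot: [1.0, -0.019, 0.0, -0.0]
ft_force: [-0.4, -0.6, -1.3]
width: 0.0179
grip_force: 45.0
time: 11.42
ee_pos: [0.5481, 0.0761, 0.1331]
eef_rot: [1.0, -0.019, 0.0, -0.0]
ft_force: [-0.4, 0.0, -0.9]
width: 0.0179
grip_force: 45.0
```

View pics/m1.png

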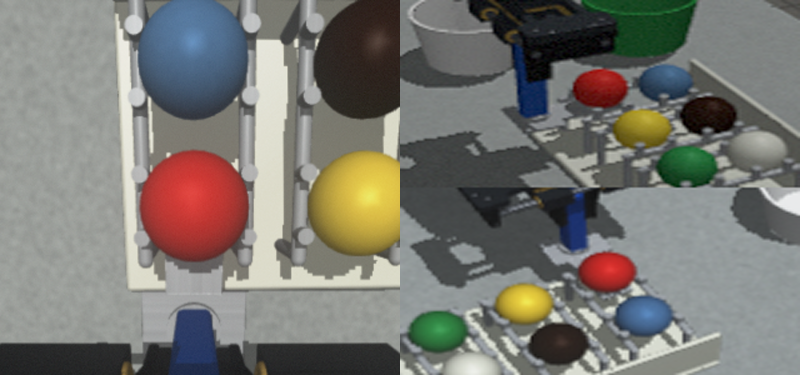

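The red ball is centred on the tongue (crop column 194) and clear of its neighbours, about 11 mm up with the spoon. On up and over to the cup.

```bash
python3 -m crank '[{"claw":1,"dx":0,"dy":0,"dz":-0.15,"ax":0,"ay":0,"az":0},{"claw":1,"dx":0,"dy":0,"dz":-0.3,"ax":0,"ay":0,"az":0},{"claw":1,"dx":0,"dy":0,"dz":-0.35,"ax":0,"ay":0,"az":0},{"claw":1,"dx":0,"dy":0,"dz":-0.35,"ax":0,"ay":0,"az":0},{"claw":1,"dx":0,"dy":0,"dz":-0.35,"ax":0,"ay":0,"az":0},{"claw":1,"dx":0,"dy":0,"dz":-0.35,"ax":0,"ay":0,"az":0},{"claw":1,"dx":0,"dy":0,"dz":-0.3,"ax":0,"ay":0,"az":0},{"claw":1,"dx":0,"dy":-0.1,"dz":-0.15,"ax":0,"ay":0,"az":0}]'
python3 -m crank '[{"claw":1,"dx":-0.02,"dy":-0.2,"dz":0,"ax":0,"ay":0,"az":0},{"claw":1,"dx":-0.03,"dy":-0.3,"dz":0,"ax":0,"ay":0,"az":0},{"claw":1,"dx":-0.05,"dy":-0.4,"dz":0,"ax":0,"ay":0,"az":0},{"claw":1,"dx":-0.05,"dy":-0.4,"dz":0,"ax":0,"ay":0,"az":0},{"claw":1,"dx":-0.05,"dy":-0.4,"dz":0,"ax":0,"ay":0,"az":0},{"claw":1,"dx":-0.05,"dy":-0.4,"dz":0,"ax":0,"ay":0,"az":0},{"claw":1,"dx":-0.05,"dy":-0.4,"dz":0,"ax":0,"ay":0,"az":0},{"claw":1,"dx":-0.05,"dy":-0.4,"dz":0,"ax":0,"ay":0,"az":0}]'
python3 -m crank '[{"claw":1,"dx":-0.05,"dy":-0.4,"dz":0,"ax":0,"ay":0,"az":0},{"claw":1,"dx":-0.05,"dy":-0.4,"dz":0,"ax":0,"ay":0,"az":0},{"claw":1,"dx":-0.05,"dy":-0.4,"dz":0,"ax":0,"ay":0,"az":0},{"claw":1,"dx":-0.05,"dy":-0.4,"dz":0,"ax":0,"ay":0,"az":0},{"claw":1,"dx":-0.05,"dy":-0.4,"dz":0,"ax":0,"ay":0,"az":0},{"claw":1,"dx":-0.05,"dy":-0.4,"dz":0,"ax":0,"ay":0,"az":0},{"claw":1,"dx":-0.05,"dy":-0.4,"dz":0,"ax":0,"ay":0,"az":0},{"claw":1,"dx":-0.05,"dy":-0.4,"dz":0,"ax":0,"ay":0,"az":0}]'
python3 go.py .524 .3605 .197 -2.1
```

```text
time: 12.23
ee_pos: [0.5487, 0.0786, 0.2039]
eef_rot: [1.0, -0.02, 0.001, -0.0]
ft_force: [-0.3, -0.3, -1.6]
width: 0.018
grip_force: 45.0
time: 12.9
ee_pos: [0.5407, 0.168, 0.2019]
eef_rot: [1.0, -0.019, -0.0, 0.0]
ft_force: [0.5, -1.0, -1.9]
width: 0.0181
grip_force: 45.0
time: 13.57
ee_pos: [0.5326, 0.264, 0.202]
eef_rot: [1.0, -0.019, 0.0, -0.0]
ft_force: [-0.8, 0.5, -1.1]
width: 0.0179
grip_force: 45.0
pos [0.5326 0.264  0.202 ] yaw -2.2 j [-0.97  0.3   0.53  1.62 -0.16  1.27 -2.02]
shift units (tool) [-0.41 -3.2   0.17] turn units [-0.   -0.   -0.02] shift after turn [-0.4  -3.2   0.17]
```

```bash
python3 -m crank '[{"claw":1,"dx":-0.05,"dy":-0.4,"dz":0,"ax":0,"ay":0,"az":0},{"claw":1,"dx":-0.05,"dy":-0.4,"dz":0,"ax":0,"ay":0,"az":0},{"claw":1,"dx":-0.05,"dy":-0.4,"dz":0,"ax":0,"ay":0,"az":0},{"claw":1,"dx":-0.05,"dy":-0.4,"dz":0,"ax":0,"ay":0,"az":0},{"claw":1,"dx":-0.05,"dy":-0.4,"dz":0,"ax":0,"ay":0,"az":0},{"claw":1,"dx":-0.05,"dy":-0.4,"dz":0.05,"ax":0,"ay":0,"az":0},{"claw":1,"dx":-0.05,"dy":-0.3,"dz":0.05,"ax":0,"ay":0,"az":0},{"claw":1,"dx":-0.05,"dy":-0.2,"dz":0.05,"ax":0,"ay":0,"az":0}]'
python3 -m crank '[{"claw":1,"dx":0,"dy":-0.1,"dz":0,"ax":0,"ay":0,"az":0},{"claw":1,"dx":0,"dy":0,"dz":0,"ax":0,"ay":0,"az":0},{"claw":1,"dx":0,"dy":0,"dz":0,"ax":0,"ay":0,"az":0}]'
python3 go.py .524 .3605 .197 -2.1
python3 - <<'E'
from bench import r
import cv2,numpy as np
from h import *
s=r.read_state()
A=r.camera("scene")["color"];B=r.camera("side")["color"]
def red(I,near):
    H=cv2.cvtColor(I,cv2.COLOR_RGB2HSV);m=cv2.inRange(H,(0,150,90),(6,255,255))>0
    return blob(0,m,near)
X0=[.587,.36,.15]
a=red(A,proj("scene",X0)[0]);b=red(B,proj("side",X0)[0]);print(a,b,proj("scene",X0),proj("side",X0));print(tri(a[0],b[0]))
k=lambda a:cv2.resize(np.ascontiguousarray(a),(400,400),interpolation=cv2.INTER_CUBIC)
cv2.imwrite("pics/m2.png",np.hstack([k(A[90:250,320:480,::-1]),k(B[90:250,190:350,::-1])]))
E
```

```text
time: 14.23
ee_pos: [0.5236, 0.3518, 0.1971]
eef_rot: [1.0, -0.019, -0.0, -0.0]
ft_force: [-0.4, -0.1, -1.3]
width: 0.0178
grip_force: 45.0
time: 14.48
ee_pos: [0.5244, 0.3526, 0.1976]
eef_rot: [1.0, -0.019, 0.0, 0.0]
ft_force: [0.4, 0.6, -0.9]
width: 0.0176
grip_force: 45.0
pos [0.5244 0.3526 0.1976] yaw -2.23 j [-1.04  0.39  0.49  1.51 -0.19  1.28 -2.14]
shift units (tool) [-0.02 -0.26  0.02] turn units [ 0.   -0.   -0.02] shift after turn [-0.02 -0.26  0.02]
(array([414.49834983, 171.98019802]), array([405, 163,  20,  19, 303], dtype=int32)) (array([270.11797753, 165.84269663]), array([262, 159,  18,  15, 178], dtype=int32)) [[417.67238227 170.80161654]] [[268.70931665 166.11383165]]
(array([0.58817572, 0.349725  , 0.15404101]), array([ 0.07297521, -0.3605708 ,  0.29955139,  0.29885833]))
```

View pics/m2.png

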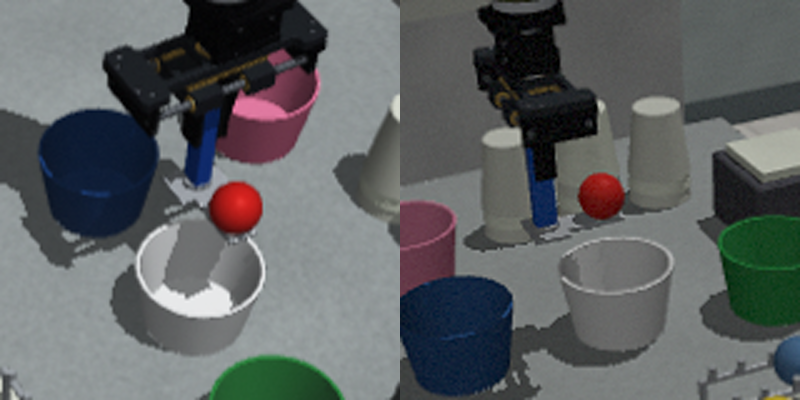

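The ball sits on the spoon (scene (414,172), at 0.588, 0.350) beside the white cup, with the cup's rim just on its −y side. I move 9 mm further out, then roll about the pocket.

```bash
python3 -m crank '[{"claw":1,"dx":0,"dy":-0.15,"dz":0,"ax":0,"ay":0,"az":0},{"claw":1,"dx":0,"dy":-0.15,"dz":0,"ax":0,"ay":0,"az":0},{"claw":1,"dx":0,"dy":0,"dz":0,"ax":0,"ay":0,"az":0},{"claw":1,"dx":0,"dy":0.05,"dz":0,"ax":0.3,"ay":0,"az":0},{"claw":1,"dx":0,"dy":0.09,"dz":0,"ax":0.5,"ay":0,"az":0},{"claw":1,"dx":0,"dy":0.09,"dz":0,"ax":0.5,"ay":0,"az":0},{"claw":1,"dx":0,"dy":0.09,"dz":0,"ax":0.5,"ay":0,"az":0},{"claw":1,"dx":0,"dy":0.09,"dz":0,"ax":0.5,"ay":0,"az":0}]'
python3 -m crank '[{"claw":1,"dx":0,"dy":0.09,"dz":0,"ax":0.5,"ay":0,"az":0},{"claw":1,"dx":0,"dy":0,"dz":0,"ax":0,"ay":0,"az":0}]'
python3 - <<'E'
from bench import r
from wr import *
s=r.read_state();R=Ro.from_quat(s["eef_rot"]);print("pocket",(s["ee_pos"]+R.apply([.0635,0,.05])).round(4),"j",np.round(s["joint_positions"],2),R.as_matrix()[:,2].round(3))
E
```

```text
time: 15.25
ee_pos: [0.5244, 0.3492, 0.1968]
eef_rot: [0.992, -0.02, 0.003, -0.122]
ft_force: [0.9, -0.7, -2.7]
width: 0.018
grip_force: 45.0
time: 15.42
ee_pos: [0.525, 0.3436, 0.1957]
eef_rot: [0.989, -0.022, 0.003, -0.147]
ft_force: [0.7, -1.1, -1.5]
width: 0.0179
grip_force: 45.0
pocket [0.5891 0.3554 0.1479] j [-0.91  0.27  0.46  1.69 -0.42  1.1  -1.91] [ 0.013  0.291 -0.957]
```

```bash
python3 -m crank '[{"claw":1,"dx":0,"dy":0.06,"dz":0,"ax":0.5,"ay":0,"az":0},{"claw":1,"dx":0,"dy":0.06,"dz":0,"ax":0.5,"ay":0,"az":0},{"claw":1,"dx":0,"dy":0.09,"dz":0,"ax":0.5,"ay":0,"az":0},{"claw":1,"dx":0,"dy":0.09,"dz":0,"ax":0.5,"ay":0,"az":0},{"claw":1,"dx":0,"dy":0.09,"dz":0,"ax":0.5,"ay":0,"az":0},{"claw":1,"dx":0,"dy":0.09,"dz":0,"ax":0.5,"ay":0,"az":0},{"claw":1,"dx":0,"dy":0.09,"dz":0,"ax":0.5,"ay":0,"az":0},{"claw":1,"dx":0,"dy":0.09,"dz":0,"ax":0.5,"ay":0,"az":0}]'
python3 -m crank '[{"claw":1,"dx":0,"dy":0.09,"dz":0,"ax":0.5,"ay":0,"az":0},{"claw":1,"dx":0,"dy":0.09,"dz":0,"ax":0.5,"ay":0,"az":0},{"claw":1,"dx":0,"dy":0,"dz":0,"ax":0,"ay":0,"az":0},{"claw":1,"dx":0,"dy":0,"dz":0,"ax":0,"ay":0,"az":0},{"claw":1,"dx":0,"dy":0,"dz":0,"ax":0,"ay":0,"az":0},{"claw":1,"dx":0,"dy":0,"dz":0,"ax":0,"ay":0,"az":0}]'
python3 - <<'E'
from bench import r
from wr import *
import cv2
s=r.read_state();R=Ro.from_quat(s["eef_rot"]);print("pocket",(s["ee_pos"]+R.apply([.0635,0,.05])).round(4),"j",np.round(s["joint_positions"],2),R.as_matrix()[:,2].round(3))
A=r.camera("scene")["color"];B=r.camera("side")["color"]
k=lambda a:cv2.resize(np.ascontiguousarray(a),(400,400),interpolation=cv2.INTER_CUBIC)
cv2.imwrite("pics/m3.png",np.hstack([k(A[90:250,320:480,::-1]),k(B[90:250,190:350,::-1])]))
E
```

```text
time: 16.08
ee_pos: [0.5235, 0.33, 0.1869]
eef_rot: [0.937, -0.018, 0.007, -0.349]
ft_force: [-0.6, -0.0, -1.7]
width: 0.0174
grip_force: 45.0
time: 16.58
ee_pos: [0.5231, 0.327, 0.1836]
eef_rot: [0.918, -0.017, 0.008, -0.397]
ft_force: [-0.0, -0.8, -1.8]
width: 0.0178
grip_force: 45.0
pocket [0.5879 0.3611 0.1494] j [-0.6   0.26  0.4   1.93 -1.09  1.06 -1.2 ] [ 0.027  0.728 -0.685]
```

View pics/m3.png

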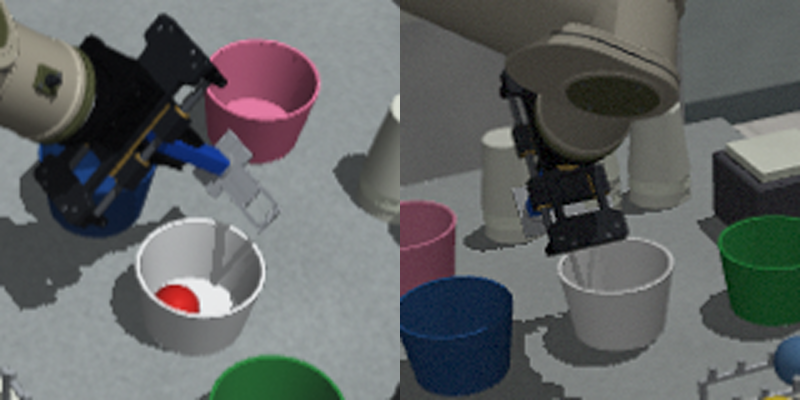

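The ball lies in the white cup (scene crop (178,298)) and the cup stands where it was. I roll the spoon back upright.

```bash
python3 -m crank '[{"claw":1,"dx":0,"dy":-0.15,"dz":0,"ax":-0.8,"ay":0,"az":0},{"claw":1,"dx":0,"dy":-0.15,"dz":0,"ax":-0.8,"ay":0,"az":0},{"claw":1,"dx":0,"dy":-0.15,"dz":0,"ax":-0.8,"ay":0,"az":0},{"claw":1,"dx":0,"dy":-0.15,"dz":0,"ax":-0.8,"ay":0,"az":0},{"claw":1,"dx":0,"dy":-0.15,"dz":0,"ax":-0.8,"ay":0,"az":0},{"claw":1,"dx":0,"dy":-0.15,"dz":0,"ax":-0.8,"ay":0,"az":0},{"claw":1,"dx":0,"dy":-0.15,"dz":0,"ax":-0.8,"ay":0,"az":0},{"claw":1,"dx":0,"dy":-0.15,"dz":0,"ax":-0.8,"ay":0,"az":0}]'
python3 -m crank '[{"claw":1,"dx":0,"dy":-0.15,"dz":0,"ax":-0.8,"ay":0,"az":0},{"claw":1,"dx":0,"dy":-0.1,"dz":0,"ax":-0.6,"ay":0,"az":0},{"claw":1,"dx":0,"dy":0,"dz":0,"ax":0,"ay":0,"az":0},{"claw":1,"dx":0,"dy":0,"dz":0,"ax":0,"ay":0,"az":0}]'
python3 go.py .4687 -.2691 .19 14.37
```

```text
time: 17.35
ee_pos: [0.5246, 0.3575, 0.2021]
eef_rot: [0.997, -0.019, 0.003, -0.072]
ft_force: [0.7, 0.6, -1.3]
width: 0.018
grip_force: 45.0
time: 17.68
ee_pos: [0.524, 0.3656, 0.2011]
eef_rot: [1.0, -0.018, 0.0, -0.001]
ft_force: [-0.3, -0.2, -2.0]
width: 0.0181
grip_force: 45.0
pos [0.524  0.3656 0.2011] yaw -2.05 j [-1.04  0.4   0.47  1.49 -0.19  1.29 -2.15]
shift units (tool) [-1.08 21.21  0.35] turn units [-0.01 -0.   -2.74] shift after turn [-7.04 20.04  0.37]
```

```bash
for i in 1 2 3; do python3 -m crank '[{"claw":1,"dx":-0.045,"dy":0.88,"dz":0,"ax":0,"ay":0,"az":0},{"claw":1,"dx":-0.045,"dy":0.88,"dz":0,"ax":0,"ay":0,"az":0},{"claw":1,"dx":-0.045,"dy":0.88,"dz":0,"ax":0,"ay":0,"az":0},{"claw":1,"dx":-0.045,"dy":0.88,"dz":0,"ax":0,"ay":0,"az":0},{"claw":1,"dx":-0.045,"dy":0.88,"dz":0,"ax":0,"ay":0,"az":0},{"claw":1,"dx":-0.045,"dy":0.88,"dz":0,"ax":0,"ay":0,"az":0},{"claw":1,"dx":-0.045,"dy":0.88,"dz":0,"ax":0,"ay":0,"az":0},{"claw":1,"dx":-0.045,"dy":0.88,"dz":0,"ax":0,"ay":0,"az":0}]'; done
python3 -m crank '[{"claw":1,"dx":0,"dy":0,"dz":0,"ax":0,"ay":0,"az":-0.7},{"claw":1,"dx":0,"dy":0,"dz":0,"ax":0,"ay":0,"az":-0.7},{"claw":1,"dx":0,"dy":0,"dz":0,"ax":0,"ay":0,"az":-0.7},{"claw":1,"dx":0,"dy":0,"dz":0,"ax":0,"ay":0,"az":-0.64},{"claw":1,"dx":0,"dy":0,"dz":0,"ax":0,"ay":0,"az":0},{"claw":1,"dx":0,"dy":0,"dz":0,"ax":0,"ay":0,"az":0}]'
python3 go.py .4687 -.2691 .0804 14.37
```

```text
time: 18.35
ee_pos: [0.5053, 0.1507, 0.2015]
eef_rot: [1.0, -0.021, 0.0, -0.001]
ft_force: [-0.0, 0.5, -0.3]
width: 0.0178
grip_force: 45.0
time: 19.02
ee_pos: [0.4858, -0.0597, 0.2013]
eef_rot: [1.0, -0.021, 0.001, -0.002]
ft_force: [0.5, -0.3, -0.8]
width: 0.0176
grip_force: 45.0
time: 19.68
ee_pos: [0.4665, -0.2701, 0.2014]
eef_rot: [1.0, -0.02, 0.001, -0.001]
ft_force: [0.4, -0.7, -1.0]
width: 0.0181
grip_force: 45.0
time: 20.18
ee_pos: [0.467, -0.2687, 0.2013]
eef_rot: [0.993, 0.122, 0.001, -0.001]
ft_force: [0.5, -0.0, -1.1]
width: 0.0181
grip_force: 45.0
pos [ 0.467  -0.2687  0.2013] yaw 13.99 j [-0.33  0.2   0.88  1.77 -0.17  1.24 -0.74]
shift units (tool) [0.04 0.03 4.03] turn units [-0.01 -0.02 -0.06] shift after turn [0.05 0.03 4.03]
```

```bash
python3 -m crank '[{"claw":1,"dx":0.05,"dy":0.03,"dz":0.6,"ax":-0.01,"ay":-0.02,"az":-0.06},{"claw":1,"dx":0,"dy":0,"dz":0.8,"ax":0,"ay":0,"az":0},{"claw":1,"dx":0,"dy":0,"dz":0.8,"ax":0,"ay":0,"az":0},{"claw":1,"dx":0,"dy":0,"dz":0.7,"ax":0,"ay":0,"az":0},{"claw":1,"dx":0,"dy":0,"dz":0.5,"ax":0,"ay":0,"az":0},{"claw":1,"dx":0,"dy":0,"dz":0.3,"ax":0,"ay":0,"az":0},{"claw":1,"dx":0,"dy":0,"dz":0,"ax":0,"ay":0,"az":0},{"claw":1,"dx":0,"dy":0,"dz":0,"ax":0,"ay":0,"az":0}]'
python3 go.py .4687 -.2691 .0804 14.37
```

```text
time: 20.85
ee_pos: [0.4693, -0.2688, 0.0907]
eef_rot: [0.992, 0.126, -0.001, 0.001]
ft_force: [-0.6, -0.5, -0.6]
width: 0.0178
grip_force: 45.0
pos [ 0.4693 -0.2688  0.0907] yaw 14.5 j [-0.26  0.36  0.82  1.88 -0.3   1.03 -0.63]
shift units (tool) [-0.02  0.    0.34] turn units [0.01 0.02 0.02] shift after turn [-0.02  0.    0.34]
```

```bash
python3 -m crank '[{"claw":1,"dx":-0.02,"dy":0,"dz":0.1,"ax":0,"ay":0,"az":0},{"claw":1,"dx":0,"dy":0,"dz":0.1,"ax":0,"ay":0,"az":0},{"claw":1,"dx":0,"dy":0,"dz":0.06,"ax":0,"ay":0,"az":0},{"claw":1,"dx":0,"dy":0,"dz":0.04,"ax":0,"ay":0,"az":0},{"claw":1,"dx":0,"dy":0,"dz":0.03,"ax":0,"ay":0,"az":0},{"claw":1,"dx":0,"dy":0,"dz":0,"ax":0,"ay":0,"az":0},{"claw":1,"dx":0,"dy":0,"dz":0,"ax":0,"ay":0,"az":0}]'
python3 go.py .4687 -.2691 .0804 14.37
```

```text
time: 21.43
ee_pos: [0.4689, -0.2687, 0.0805]
eef_rot: [0.992, 0.127, -0.001, 0.001]
ft_force: [-0.2, 0.4, -0.8]
width: 0.0176
grip_force: 45.0
pos [ 0.4689 -0.2687  0.0805] yaw 14.6 j [-0.25  0.37  0.81  1.89 -0.32  1.01 -0.62]
shift units (tool) [-0.01  0.01  0.  ] turn units [0.01 0.02 0.04] shift after turn [-0.01  0.01  0.  ]
```

```bash
python3 -m crank '[{"claw":1,"dx":0,"dy":0,"dz":0.02,"ax":0,"ay":0,"az":0},{"claw":1,"dx":0,"dy":0,"dz":0,"ax":0,"ay":0,"az":0},{"claw":1,"dx":0,"dy":0,"dz":0,"ax":0,"ay":0,"az":0}]'; python3 -m crank '[{"claw":1,"dx":0,"dy":0,"dz":0.02,"ax":0,"ay":0,"az":0},{"claw":1,"dx":0,"dy":0,"dz":0,"ax":0,"ay":0,"az":0},{"claw":1,"dx":0,"dy":0,"dz":0,"ax":0,"ay":0,"az":0}]'
```

```text
time: 21.68
ee_pos: [0.4689, -0.2688, 0.0805]
eef_rot: [0.992, 0.127, -0.001, 0.0]
ft_force: [-4.6, 0.9, 7.2]
width: 0.0177
grip_force: 45.0
time: 21.93
ee_pos: [0.4689, -0.2689, 0.0804]
eef_rot: [0.992, 0.127, -0.001, 0.0]
ft_force: [-5.8, 2.9, 16.2]
width: 0.0178
grip_force: 45.0
```

```bash
python3 -m crank '[{"claw":1,"dx":0,"dy":0,"dz":-0.025,"ax":0,"ay":0,"az":0},{"claw":1,"dx":0,"dy":0,"dz":0,"ax":0,"ay":0,"az":0},{"claw":1,"dx":0,"dy":0,"dz":0,"ax":0,"ay":0,"az":0}]'; for i in 1 2; do python3 -m crank '[{"claw":-1,"dx":0,"dy":0,"dz":0,"ax":0,"ay":0,"az":0},{"claw":-1,"dx":0,"dy":0,"dz":0,"ax":0,"ay":0,"az":0},{"claw":-1,"dx":0,"dy":0,"dz":0,"ax":0,"ay":0,"az":0},{"claw":-1,"dx":0,"dy":0,"dz":0,"ax":0,"ay":0,"az":0},{"claw":-1,"dx":0,"dy":0,"dz":0,"ax":0,"ay":0,"az":0},{"claw":-1,"dx":0,"dy":0,"dz":0,"ax":0,"ay":0,"az":0},{"claw":-1,"dx":0,"dy":0,"dz":0,"ax":0,"ay":0,"az":0}]'; done
python3 -m crank '[{"claw":-1,"dx":0,"dy":0,"dz":-0.5,"ax":0,"ay":0,"az":0},{"claw":-1,"dx":0,"dy":0,"dz":-0.8,"ax":0,"ay":0,"az":0},{"claw":-1,"dx":0,"dy":0,"dz":-0.8,"ax":0,"ay":0,"az":0},{"claw":-1,"dx":0,"dy":0,"dz":-0.8,"ax":0,"ay":0,"az":0},{"claw":-1,"dx":0,"dy":0,"dz":-0.8,"ax":0,"ay":0,"az":0},{"claw":-1,"dx":0,"dy":0,"dz":-0.8,"ax":0,"ay":0,"az":0},{"claw":-1,"dx":0,"dy":0,"dz":0,"ax":0,"ay":0,"az":0},{"claw":-1,"dx":0,"dy":0,"dz":0,"ax":0,"ay":0,"az":0}]'
python3 - <<'E'
from bench import r
import cv2,numpy as np
A=r.camera("scene")["color"];B=r.camera("side")["color"]
k=lambda a:cv2.resize(np.ascontiguousarray(a),(400,300),interpolation=cv2.INTER_CUBIC)
f=lambda x,y,w,I:k(I[y:y+w*3//4,x:x+w,::-1])
cv2.imwrite("pics/end.png",np.vstack([np.hstack([f(110,220,120,A),f(280,315,120,B)]),np.hstack([f(240,130,240,A),f(190,170,240,B)])]))
E
```

```text
time: 22.18
ee_pos: [0.469, -0.2688, 0.0805]
eef_rot: [0.992, 0.127, -0.001, 0.001]
ft_force: [-3.1, 1.8, 6.9]
width: 0.018
grip_force: 45.0
time: 22.77
ee_pos: [0.4688, -0.2686, 0.0799]
eef_rot: [0.992, 0.127, -0.001, 0.001]
ft_force: [0.8, -0.6, -0.8]
width: 0.0563
grip_force: 0.0
time: 23.35
ee_pos: [0.4688, -0.2686, 0.0799]
eef_rot: [0.992, 0.127, -0.001, 0.001]
ft_force: [-0.3, -0.8, 0.1]
width: 0.0866
grip_force: 0.0
time: 24.02
ee_pos: [0.4696, -0.2687, 0.216]
eef_rot: [0.992, 0.127, 0.0, 0.001]
ft_force: [0.6, -0.2, -0.8]
width: 0.0869
grip_force: 0.0
```

View pics/end.png

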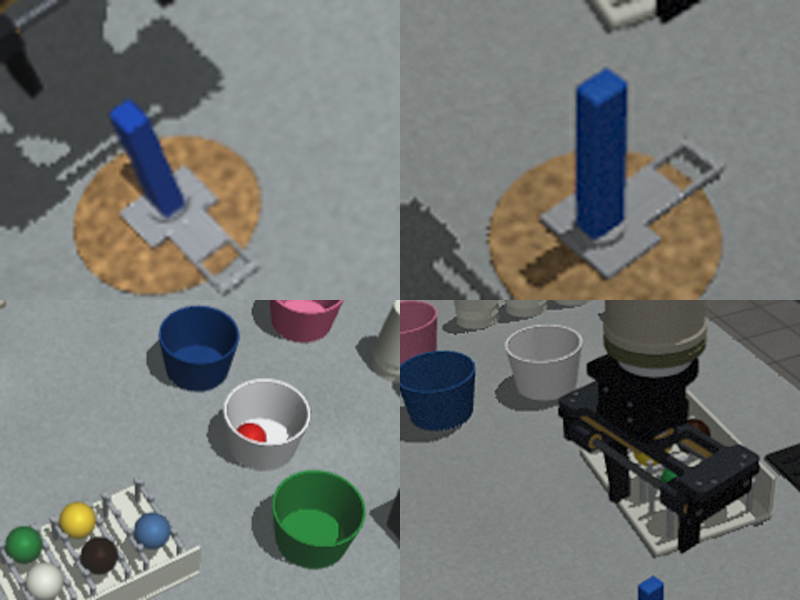

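The spoon stands upright on the coaster as before (crop (150,170)), the red ball is in the upright white cup (crop (252,433)), the other five balls are still in the rack, and the gripper is clear.

```bash
python3 -c "
from bench import r
print(r.close_job())"
```

```text
the job is handed in; nothing more can be done
None
```

The red ball is in the upright white cup, the spoon is standing back on its coaster and released, and the job was handed in at about 24 s; no verdict was returned.

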